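# Pack the square gauge blocks and roll the carton into the dispatch bay

## Task

Pack every square-section gauge block lying on the granite plate into the open carton, each on the carton's floor and none stacked on another. Then push the loaded carton along the rollers, without lifting it off them, until it is fully home against the back stop of the bay, and then swing the hinged latch bar shut across the bay's mouth until it rests in its catch. Leave the thin flat gauge, the tin, the brush and the bracket where they are.

Things in the scene. Friction and masses are not known exactly. Their poses are not given: they have to be found in the camera images.
- plate: Dark granite plate, a fixed slab 150 (its x) x 620 (its y) x 50 mm high on the table, on the robot's side of the roller track and about parallel to it. Origin: centre of its underside; its top is 50 mm above the table.
- track: Fixed level roller track; y runs along it to the bay, x across it away from the robot, z up. Origin: on the table, mid-width. 17 free-turning rollers across it, 35 mm apart, y = -312 to 248 mm, tops 45 mm above the table, slight friction: the carton stays where left. Guide rails: inner faces x = +-69, outer +-75, tops 65 mm above the table. A bar (top 50 mm) closes the entry end at y = -330 mm.
- carton: Open-topped cardboard carton standing loose on the rollers between the guides, outside the bay: 130 mm across the track (its x), 190 mm along it (its y), 50 mm high, walls and floor 4 mm, about 0.16 kg. Origin: centre of its underside; its y axis points to the bay, z up.
- bay_home (a point): Where the carton's origin is when the carton is fully home (track's axes): at x = 0, y = 170 mm in the track's frame, at the rollers' tops. The bay spans y = 75 to 265 mm of the track between thin cheeks (inner faces x = +-69 mm) and a back stop whose face is at y = 265 mm; cheeks and stop are 95 mm above the table at the top.
- latch (a joint): Angle of the latch bar about its vertical hinge, rad: 0 = shut, across the bay's mouth just behind a carton that is home, its end in the catch on the robot's side (hard stop); grows as it swings out towards the entry end; 1.57 = along the track outside the far guide; 2.0 = end stop. Starts at 1.6 to 1.78, clear of the carton. Stays where left (friction 0.05 N m, no spring).
- latch_hinge (a point): Point on the hinge's vertical axis, 76 mm above the table at the bar's mid-height; x = 85, y = 62 mm in the track's frame (far side of the bay's mouth). The bar is 165 mm long from here, 12 x 12 mm in section; it points to the track's -x when shut and to its -y at 1.57 rad.
- latch_knob (a point): Middle of the latch's upright black knob, 16 mm diameter, 40 mm tall (from the bar's top, 82 mm above the table, to 122 mm, higher than the carton; this point is 102 mm above the table), fixed on the bar 100 mm from the hinge axis.
- slab: Bystander: thin flat steel gauge, 60 x 35 x 9 mm, lying on the granite plate at its bay end. Origin: centre of its underside. Not to be packed.
- tin: Bystander: round open tin of orange paste, 68 mm diameter, 24 mm high, on the table beyond the bay end. Origin: centre of its underside.
- brush: Bystander: small brush lying on the table beside the tin. Origin: about its middle, underside.
- bracket: Bystander: steel angle bracket, 50 x 70 x 55 mm, on the table beyond the entry end of the track. Origin: centre of its foot's underside.
- gauge1: Solid steel square-section gauge block, 40 mm long (its x axis), 24 x 24 mm in section, with a small dark dot (hole) on each end, 0.17 kg, lying on the granite plate. Origin: its centre. Four to six of gauge1 to gauge6 are present; None from the start means absent.
- gauge2: Solid steel square-section gauge block, 40 mm long (its x axis), 24 x 24 mm in section, with a small dark dot (hole) on each end, 0.17 kg, lying on the granite plate. Origin: its centre. Four to six of gauge1 to gauge6 are present; None from the start means absent.
- gauge3: Solid steel square-section gauge block, 44 mm long (its x axis), 24 x 24 mm in section, with a small dark dot (hole) on each end, 0.19 kg, lying on the granite plate. Origin: its centre. Four to six of gauge1 to gauge6 are present; None from the start means absent.
- gauge4: Solid steel square-section gauge block, 44 mm long (its x axis), 24 x 24 mm in section, with a small dark dot (hole) on each end, 0.19 kg, lying on the granite plate. Origin: its centre. Four to six of gauge1 to gauge6 are present; None from the start means absent.
- gauge5: Solid steel square-section gauge block, 50 mm long (its x axis), 24 x 24 mm in section, with a small dark dot (hole) on each end, 0.21 kg, lying on the granite plate. Origin: its centre. Four to six of gauge1 to gauge6 are present; None from the start means absent.
- gauge6: Solid steel square-section gauge block, 50 mm long (its x axis), 24 x 24 mm in section, with a small dark dot (hole) on each end, 0.21 kg, lying on the granite plate. Origin: its centre. Four to six of gauge1 to gauge6 are present; None from the start means absent.

How it is judged:
By the outcome, as a careful person would: the job done as asked, in the order asked, and still so for the second after the job is handed in, with the robot touching nothing.
Of gauge1, gauge2, gauge3, gauge4, gauge5, gauge6 only 4 to 6 are there at a start; the rules pass over those that are not, and their reading is None.
At some moment in a run one of gauge1, gauge2, gauge3, gauge4, gauge5, gauge6 may be knocked a few centimetres aside while the robot is not near it.
Once in a run the grip may slacken for a moment while it holds something.
It also fails if it takes over 210 s, if anything falls off the work surface, if the arm or the gripper's body presses on something with over 40 N, if the wrist force passes 120 N, or if a joint passes its speed limit or range.

## Robot

A 6-joint arm with a two-finger parallel gripper is mounted at the origin on the work surface. World frame = base frame: x ahead of the robot, y to its left, z up, the work surface at z = 0. Lengths are in mm, angles in rad, forces in N, time in s.
With the tool pointing down it reaches from about 275 to 750 mm from the base axis. Payload 10.2 kg.
Tool frame: the origin (TCP) lies between the finger pads; the fingertips stand 17 mm ahead of it and the grasp point (between the pads) lies 2 mm behind it; z points along the fingers, y is the line along which they close (so a half turn about z gives the same grasp; the last joint's range is limited). The gripper opens to 85 mm and grips with 20 to 120 N. Pads are 22 mm wide; open, the fingers measure 114 mm over their backs; the gripper's body (76 mm by 85 mm) begins 54 mm behind the grasp point. The pads swing forward as they close: fully open they stand 13 mm farther back than shut.
Start: joints at [-1.482, 0.313, 1.498, -0, 1.331, -0.223], TCP at [161.043, -499.696, 248.294] pointing down, gripper open.
Joint ranges: [-2.94, 2.94], [-0.97, 2.17], [0.19, 2.56], [-1.23, 4.37], [0.02, 3.11], [-2.88, 2.88]. Speed limits (rad/s): [2.39, 2.39, 3.01, 3.14, 3.14, 3.14].

## Interface

Orientations are given as a unit quaternion [w, x, y, z].
In Python, from rig import * gives the robot as it stands.
- The arm moves only by the tool step_arm, never from a script. Its argument "commands" is text: rows parted by semicolons, each of 7 numbers parted by spaces: the opening, from 0 (shut) to 1 (fully open), then the shift along the tool's x, y, z in cm, then the turn, a rotation vector about the tool's x, y, z in rad. In form: hand x y z rx ry rz; .... A call has 1 to 20 rows; each row is the pose to reach, as a shift and turn from the pose commanded when the call began, along the tool's axes at that moment; what a row does not reach only later rows make up. A row lasts 1/12 s, in which the tool goes at most 41.7 mm and 7.16 degrees, less where a joint would pass 70% of its speed; a pose out of reach is approached as far as the arm can. A call with a gripper value outside its range is refused whole. The fingers move at their own pace and stop on an object; "newtons" is the grip in N (left out, the last holds). Time passes only in rows, so rows that repeat a pose let the fingers close. It gives the time, the measured TCP pose, the force, the opening and the grip force at its end, in the units of the state.
- sense(): the state, without advancing time (a new reading comes with each control period).
- capture(name): name is "scene" or "top"; returns the picture (384x512x3 uint8, red, green, blue); there is no depth.
- camera_model(name): a dict with "mtx" (3x3 intrinsics, pixels), "k1" (the pictures are not rectified: a ray, as slopes to the right and down, at radius r is drawn at 1 + k1 r^2 times it, then the intrinsics apply), "eye" and "rotation" of the camera in the world. Camera axes: x right, y down, z forward; pixel columns grow to the right and rows downward; lengths in mm; the calibration is good to about 2 mm. A picture is of the moment at which its call begins. camera_model takes no time and is no camera call.
- finish_job(): hands the job in; it is judged then, once.
Trained networks look in the newest picture that a camera, given by its name, has taken for a name from the list of things; names that differ only in an ending like _2 or _b are one class to them, and where a whole thing is asked for, a point or a joint stands for the part that bears it (a point fixed in the world has none). Each returns a list of dicts, best first, with "score" (0 to 1); they miss things now and then, are a little off and sometimes report something else, mostly with a low value. They report only what shows in the picture. A call takes as long as a camera call.
- search_frame(camera, label): "rect" ([centre column, centre row, width, height] in pixels, round what is visible of it).
- trace(camera, label): "mask" (384x512 bool, what is visible of it) and "rect" ([centre column, centre row, width, height] in pixels, round what is visible of it).
- spot_point(camera, label): "xy" ([column, row] in pixels: a listed point, or the origin of a listed thing).
The state is a dict: "time_s": time; "joints": joint angles; "dq": joint speeds; "tau": joint torques, N m; "eef_pos": TCP position; "ee_rot": TCP orientation; "force": force on the tool from outside, world axes, zero at the start; "wrist_torque": the same for the moment, N m; "grip_width": opening from 0.0 (shut) to 1.0 (fully open); "grip_force": force on a finger pad.
Only numpy, scipy, OpenCV 4.12 (cv2) and the standard library are available. Lean on these libraries where they do the work, as an engineer would, in place of code of your own. Each camera call takes 0.05 s, during which the arm holds its last target. There are 200 camera calls.

## Working session

There is one attempt and no reset: what is moved stays moved. The work goes in short steps, Python scripts to look and compute and a tool call to move; the robot and the scene stay as the last step left them, time stands still between calls to the robot, and variables do not carry over. Pictures are saved under pics/ and viewed, at most 14 in all, crops included, and the job is handed in when it is done.

Besides the shell and the picture viewer there is one more tool, called after "Call:" in YAML: its name, and indented under it one key for each argument. step_arm: Moves the arm, as the interface text tells. Its arguments: {"type":"object","properties":{"commands":{"type":"string"},"newtons":{"type":"number"}},"required":["commands"]}

```bash
mkdir -p pics; ls; python3 - <<'E'
from rig import *
import cv2
for n in("scene","top"):
    im=capture(n); cv2.imwrite(f"pics/{n}0.png",im[:,:,::-1]); print(camera_model(n))
s=sense(); print(s)
E
```

```text
pics
{'mtx': array([[377.38666693,   0.        , 256.71791996],
       [  0.        , 377.38666693, 190.21160899],
       [  0.        ,   0.        ,   1.        ]]), 'k1': -0.1178599447874178, 'eye': array([907.38180685, 517.61247534, 906.81264165]), 'rotation': array([-0.08806478,  0.25762495,  0.91030035, -0.31181286])}
{'mtx': array([[360.17640258,   0.        , 260.90251455],
       [  0.        , 360.17640258, 191.73825051],
       [  0.        ,   0.        ,   1.        ]]), 'k1': -0.0988808878720862, 'eye': array([ 435.84101164,  -39.44395541, 1103.96101481]), 'rotation': array([-0.03718714,  0.70899778, -0.70325086,  0.0371146 ])}
{'time_s': 0.1, 'joints': array([-1.48238739e+00,  3.13419885e-01,  1.49834825e+00, -4.66323666e-05,
        1.33100020e+00, -2.23427205e-01]), 'dq': array([-0.00090788, -0.00107934, -0.00129635, -0.00176486,  0.0004533 ,
       -0.00096842]), 'tau': array([ 3.41167186e-03, -4.12894499e+01, -2.60140300e+01, -1.41422461e-04,
        3.01225082e-03, -6.11635500e-06]), 'eef_pos': array([ 161.01907127, -499.48009924,  247.78391218]), 'ee_rot': array([-5.88026932e-04,  9.87868350e-01,  1.55292555e-01,  1.70601393e-05]), 'force': array([ 0.07947445, -0.41088462, -0.15103258]), 'wrist_torque': array([-0.0512315 , -0.02125995,  0.01548245]), 'grip_force': 0.0, 'grip_width': 1.0026663084853438}
```

View pics/top0.png

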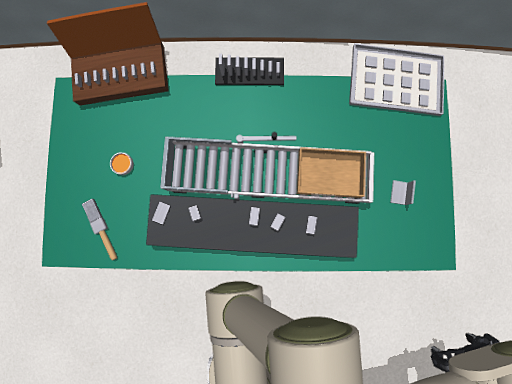

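View pics/scene0.png

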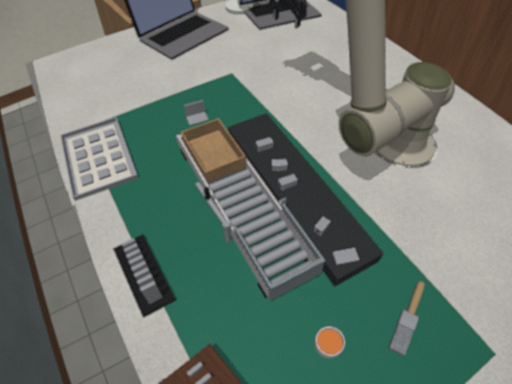

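```bash
cat > h.py <<'E'
from rig import *
import numpy as np, cv2
from scipy.spatial.transform import Rotation as R
def rays(cam,uv):
    m=camera_model(cam); K=m["mtx"]
    uv=np.asarray(uv,float).reshape(-1,1,2)
    p=cv2.undistortPoints(uv,K,np.array([m["k1"],0,0,0,0.]))[:,0]
    w,x,y,z=m["rotation"]; Q=R.from_quat([x,y,z,w])
    return m["eye"],Q.apply(np.c_[p,np.ones(len(p))])
def onz(cam,uv,z):
    e,d=rays(cam,uv); return (e+d*((z-e[2])/d[:,2])[:,None])[:,:2]
def proj(cam,P):
    m=camera_model(cam); w,x,y,z=m["rotation"]; Q=R.from_quat([x,y,z,w]).inv()
    p=Q.apply(np.atleast_2d(P)-m["eye"])
    return cv2.projectPoints(p,np.zeros(3),np.zeros(3),m["mtx"],np.array([m["k1"],0,0,0,0.]))[0][:,0]
def maskrect(cam,mask,z):
    c,_=cv2.findContours(mask.astype(np.uint8),0,1); c=max(c,key=len)[:,0]
    w=onz(cam,c,z).astype(np.float32)
    r=cv2.minAreaRect(w); b=cv2.boxPoints(r)
    e=b[1]-b[0],b[2]-b[1]; l=max(e,key=np.linalg.norm)
    ys,xs=np.nonzero(mask); ctr=onz(cam,np.c_[xs,ys],z).mean(0)
    return np.round(r[0],1),np.round(ctr,1),np.round(sorted([np.linalg.norm(v) for v in e]),1),round(float(np.arctan2(l[1],l[0])%np.pi),3)
def tri(uv1,uv2):
    A=[];b=[]
    for c,u in(("top",uv1),("scene",uv2)):
        e,d=rays(c,u); d=d[0]/np.linalg.norm(d[0]); M=np.eye(3)-np.outer(d,d); A.append(M); b.append(M@e)
    return np.linalg.solve(sum(A),sum(b))
E
python3 - <<'E'
from h import *
for cam in("top","scene"):
    capture(cam)
    for l in("gauge1","gauge3","gauge5","slab"):
        for t in trace(cam,l):
            if t["score"]>.3: print(cam,l,round(t["score"],2),np.round(t["rect"]),*maskrect(cam,t["mask"],62))
    for l,z in(("plate",50),("carton",95),):
        for t in trace(cam,l)[:1]: print(cam,l,round(t["score"],2),np.round(t["rect"]),*maskrect(cam,t["mask"],z))
    for l,z in (("latch_hinge",76),("latch_knob",102),("bay_home",45),("track",0),("carton",45)):
        for t in spot_point(cam,l)[:2]: print(cam,l,round(t["score"],2),np.round(t["xy"],1),np.round(onz(cam,t["xy"],z),1))
E
```

```text
top gauge1 0.62 [312. 225.  10.  16.] [ 451.6 -182.8] [ 451.5 -182.5] [27.4 52.6] 2.958
top gauge1 0.56 [255. 216.  14.  20.] [476.6 -18.3] [476.5 -18.1] [24.1 49.8] 3.011
top gauge1 0.52 [195. 213.  16.  13.] [483.2 151.7] [482.7 151.3] [26.6 40.6] 0.346
top gauge1 0.47 [278. 221.  17.  13.] [459.8 -86.1] [460.3 -85.8] [24.5 43.9] 2.683
top gauge3 0.62 [312. 225.  10.  16.] [ 451.6 -182.8] [ 451.5 -182.5] [27.4 52.6] 2.958
top gauge3 0.56 [255. 216.  14.  20.] [476.6 -18.3] [476.5 -18.1] [24.1 49.8] 3.011
top gauge3 0.52 [195. 213.  16.  13.] [483.2 151.7] [482.7 151.3] [26.6 40.6] 0.346
top gauge3 0.47 [278. 221.  17.  13.] [459.8 -86.1] [460.3 -85.8] [24.5 43.9] 2.683
top gauge5 0.62 [312. 225.  10.  16.] [ 451.6 -182.8] [ 451.5 -182.5] [27.4 52.6] 2.958
top gauge5 0.56 [255. 216.  14.  20.] [476.6 -18.3] [476.5 -18.1] [24.1 49.8] 3.011
top gauge5 0.52 [195. 213.  16.  13.] [483.2 151.7] [482.7 151.3] [26.6 40.6] 0.346
top gauge5 0.47 [278. 221.  17.  13.] [459.8 -86.1] [460.3 -85.8] [24.5 43.9] 2.683
top slab 0.57 [162. 215.  24.  21.] [481.3 252.2] [481. 252.] [37.2 61.8] 2.747

[... 1375 characters left out ...]
7] 2.591
scene gauge5 0.65 [322. 225.  15.  18.] [480.4 150.2] [480.2 150.6] [31.1 55.7] 0.262
scene gauge5 0.61 [287. 180.  21.  14.] [474.2 -21.5] [474.4 -20.9] [39.2 56.6] 2.983
scene slab 0.82 [346. 255.  27.  15.] [483.9 253.5] [483.9 254. ] [37.5 59.2] 2.77
scene plate 0.75 [305. 200. 156. 170.] [449.5 -10.4] [451.3  34.7] [168.  631.6] 1.498
scene latch_hinge 0.66 [225.8 226.3] [[700.4  27.3]]
scene latch_knob 0.59 [206.1 195. ] [[704.4 -71.7]]
scene bay_home 0.75 [273.5 250.4] [[623.3 137.9]]
scene bay_home 0.52 [295.3 196.2] [[474.6  24.1]]
scene track 0.73 [244.5 209.2] [[606.3 -40.7]]
scene carton 0.66 [210.  157.7] [[ 613.8 -237.1]]
scene carton 0.65 [245.5 210.1] [[620.4  -8.9]]
```

```bash
cat >> h.py <<'E'
def plan(*targets):
    """targets (x,y,z,tool-x angle): shifts in cm and turn, all from the pose now"""
    s=sense(); w,x,y,z=s["ee_rot"]; Q=R.from_quat([x,y,z,w]); p=s["eef_pos"]
    print("t %.1f"%s["time_s"],np.round(p,1),"w %.3f g %.1f"%(s["grip_width"],s["grip_force"]),np.round(s["force"],1))
    for t in targets:
        c,sn=np.cos(t[3]/2),np.sin(t[3]/2); G=R.from_quat([c,sn,0,0])
        d=Q.inv().apply(np.array(t[:3])-p)/10; r=(Q.inv()*G).as_rotvec()
        print(t,"->",np.round(d,2),np.round(r,3),"rows>=",int(np.ceil(max(np.linalg.norm(d)/4.17,np.linalg.norm(r)/.125))))
O=np.array([612.3,-26.3]); YAW=-.054
def tw(x,y):
    c,s=np.cos(YAW),np.sin(YAW); return O+np.array([c*x-s*y,s*x+c*y])
def wt(p):
    c,s=np.cos(YAW),np.sin(YAW); x,y=np.asarray(p)-O; return np.array([c*x+s*y,-s*x+c*y])
def blocks():
    capture("top")
    for t in trace("top","gauge1"):
        if t["score"]>.3: print(round(t["score"],2),*maskrect("top",t["mask"],62))
E
python3 -c "
from h import *
plan((450.6,-183.5,150,-.183))
print(wt([599.6,-238]))"
```

```text
t 1.3 [ 161.  -499.7  248.3] w 1.003 g 0.0 [ 0.6 -0.6 -0.2]
(450.6, -183.5, 150, -0.183) -> [ 37.26 -21.21   9.83] [0.    0.    0.495] rows>= 11
[  -1.25524294 -212.07688315]
```

Call:
step_arm:
  commands: "0.65 3 -1.7 0.8 0 0 0.04;0.65 6.2 -3.5 1.6 0 0 0.08;0.65 9.3 -5.3 2.5 0 0 0.12;0.65 12.4 -7.1 3.3 0 0 0.16;0.65 15.5 -8.8 4.1 0 0 0.2;0.65 18.6 -10.6 4.9 0 0 0.25;0.65 21.7 -12.4 5.7 0 0 0.29;0.65 24.8 -14.1 6.6 0 0 0.33;0.65 27.9 -15.9 7.4 0 0 0.37;0.65 31 -17.7 8.2 0 0 0.41;0.65 34.1 -19.4 9 0 0 0.45;0.65 36 -20.5 9.5 0 0 0.48;0.65 37.26 -21.2 9.8 0 0 0.495;0.65 37.26 -21.2 9.8 0 0 0.495;0.65 37.26 -21.2 9.8 0 0 0.495"
  newtons: 40

```text
time_s: 2.55
eef_pos: [450.7, -183.4, 150.2]
ee_rot: [0.0, 0.996, -0.091, -0.0]
force: [-0.2, 0.0, 0.7]
grip_width: 0.651
grip_force: 0.0
```

```bash
python3 -c "
from h import *
capture('top'); cv2.imwrite('pics/a.png',cv2.resize(capture('scene')[90:250,180:380,::-1],(800,640)[:1]+(600,)))
for t in trace('scene','gauge1'): print(np.round(t['rect']),*maskrect('scene',t['mask'],62))
plan((450.6,-183.5,70,-.183))"
```

```text
[286. 181.  19.  11.] [472.3 -20.8] [472.  -20.1] [37.5 51.8] 2.903
[323. 224.  14.  16.] [480.8 150.3] [480.5 150.7] [27.2 50. ] 0.262
[278. 165.  14.  10.] [457.1 -87.4] [457.3 -87.4] [40.  42.8] 2.591
t 2.7 [ 450.3 -184.4  150.6] w 0.648 g 0.0 [-0.8  0.5 -0.2]
(450.6, -183.5, 70, -0.183) -> [ 0.01 -0.1   8.06] [ 0.    -0.    -0.001] rows>= 2
```

View pics/a.png

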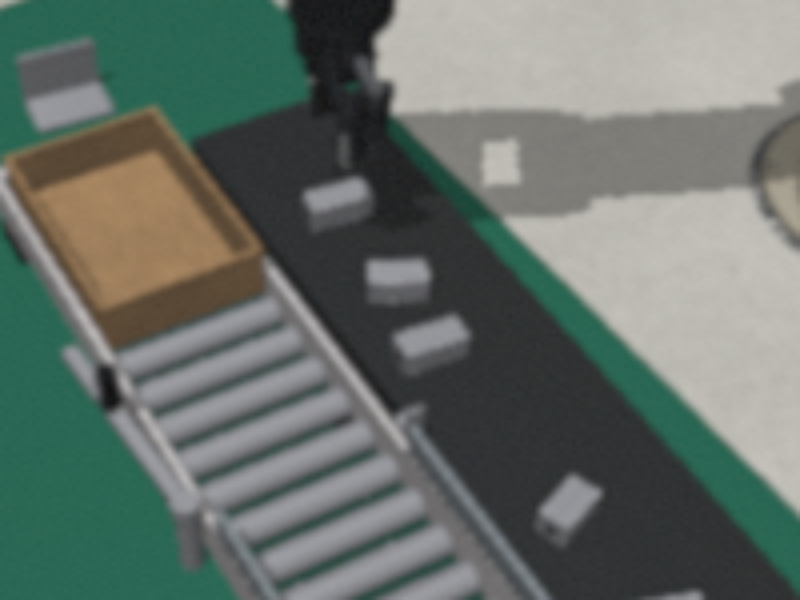

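Call:
step_arm:
  commands: "0.65 0 0 2.5 0 0 0;0.65 0 0 5 0 0 0;0.65 0 0 7 0 0 0;0.65 0 0 7.8 0 0 0;0.65 0 0 8 0 0 0;0.2 0 0 8 0 0 0;0.2 0 0 8 0 0 0;0.2 0 0 8 0 0 0;0.2 0 0 8 0 0 0;0.2 0 0 8 0 0 0;0.2 0 0 8 0 0 0;0.2 0 0 8 0 0 0"

```text
time_s: 3.7
eef_pos: [451.3, -184.2, 71.7]
ee_rot: [0.001, 0.996, -0.091, 0.001]
force: [-1.1, -0.2, 6.3]
grip_width: 0.268
grip_force: 40.4
```

Call:
step_arm:
  commands: "0.15 0 0 -2 0 0 0;0.15 0 0 -5 0 0 0;0.15 0 0 -7.5 0 0 0;0.15 0 0 -8 0 0 0;0.15 0 0 -8 0 0 0"
  newtons: 60

```text
time_s: 4.12
eef_pos: [451.2, -183.9, 151.7]
ee_rot: [0.001, 0.996, -0.091, 0.001]
force: [0.1, -0.9, -2.8]
grip_width: 0.267
grip_force: 59.5
```

```bash
python3 -c "
from h import *
for a in((30,-257),(-30,-257),(30,-167),(-30,-167)):print(a,tw(*a))
plan((*tw(30,-257),150,-.054),(*tw(30,-257),71,-.054))"
```

```text
(30, -257) [ 628.38501435 -284.54459784]
(-30, -257) [ 568.4724731  -281.30617225]
(30, -167) [ 633.24265274 -194.67578596]
(-30, -167) [ 573.33011148 -191.43736037]
t 4.1 [ 451.2 -183.9  151.7] w 0.267 g 59.5 [ 0.1 -0.9 -2.8]
(np.float64(628.3850143524767), np.float64(-284.5445978394913), 150, -0.054) -> [19.26  6.66  0.24] [ 0.002 -0.003 -0.129] rows>= 5
(np.float64(628.3850143524767), np.float64(-284.5445978394913), 71, -0.054) -> [19.23  6.65  8.14] [ 0.002 -0.003 -0.129] rows>= 6
```

Call:
step_arm:
  commands: "0.15 2 0.7 0 0 0 -0.01;0.15 5 1.7 0.1 0 0 -0.04;0.15 8.5 3 0.1 0 0 -0.07;0.15 12 4.2 0.2 0 0 -0.1;0.15 15.5 5.4 0.2 0 0 -0.13;0.15 18 6.2 0.2 0 0 -0.13;0.15 19.25 6.65 0.2 0 0 -0.13;0.15 19.25 6.65 0.2 0 0 -0.13;0.15 19.25 6.65 3 0 0 -0.13;0.15 19.25 6.65 5.5 0 0 -0.13;0.15 19.25 6.65 7.2 0 0 -0.13;0.15 19.25 6.65 8 0 0 -0.13;0.15 19.25 6.65 8.1 0 0 -0.13;0.15 19.25 6.65 8.1 0 0 -0.13"

```text
time_s: 5.28
eef_pos: [626.7, -284.4, 70.7]
ee_rot: [0.0, 1.0, -0.027, -0.001]
force: [-9.6, 0.1, 14.7]
grip_width: 0.265
grip_force: 61.4
```

Call:
step_arm:
  commands: "0.45 0 0 0 0 0 0;0.45 0 0 0 0 0 0;0.45 0 0 0 0 0 0;0.45 0 0 0 0 0 0;0.45 0 0 -3 0 0 0;0.45 0 0 -6 0 0 0;0.45 0 0 -8.5 0 0 0;0.6 -3 -3 -9 0 0 0;0.6 -6 -6 -9 0 0 0;0.6 -9 -9 -9 0 0 0;0.6 -12 -11 -9 0 0 0;0.6 -15 -11 -9 0 0 0;0.6 -18 -11 -9 0 0 0;0.6 -18 -11 -9 0 0 0"

```text
time_s: 6.45
eef_pos: [449.9, -163.1, 158.8]
ee_rot: [-0.001, 1.0, -0.027, -0.002]
force: [-0.3, 0.5, 0.1]
grip_width: 0.604
grip_force: 0.0
```

```bash
python3 -c "
from h import *
im=capture('top'); cv2.imwrite('pics/b.png',cv2.resize(im[120:280,140:400,::-1],(780,480)))
for t in trace('top','gauge1'): print(round(t['score'],2),np.round(t['rect']),*maskrect('top',t['mask'],62))
for t in trace('top','carton')[:1]: print(maskrect('top',t['mask'],95))
im=capture('scene')
for t in trace('scene','gauge1'): print(round(t['score'],2),np.round(t['rect']),*maskrect('scene',t['mask'],62))
plan((458.6,-87,150,-.458))"
```

```text
0.72 [278. 220.  13.   8.] [460.1 -84.1] [459.4 -84. ] [23.2 42.6] 2.681
0.71 [196. 212.  19.  15.] [483.8 151.4] [483.9 151.6] [27.6 41.6] 0.349
0.66 [347. 166.   9.  15.] [ 628.8 -282.6] [ 628.3 -282.8] [28.8 53.4] 3.044
0.58 [263. 169. 212.  70.] [628.2  55.1] [618.1  24.3] [202.2 409.7] 1.558
(array([ 599.3, -240.3]), array([ 599.9, -238.2]), array([138.5, 202.7], dtype=float32), 1.52)
0.54 [203. 144.  15.  11.] [ 623.4 -284.7] [ 624.6 -285.3] [41.5 47.7] 0.013
0.47 [322. 225.  17.  16.] [480.4 151.5] [480.6 151.4] [29.6 52.6] 0.419
0.47 [286. 180.  20.  16.] [473.5 -23.1] [473.9 -22.2] [43.7 59.9] 3.077
t 6.7 [ 454.7 -164.9  159.3] w 0.596 g 0.0 [ 0.   0.1 -0.3]
(458.6, -87, 150, -0.458) -> [-0.03 -7.8   0.93] [ 0.    -0.001  0.405] rows>= 4
```

View pics/b.png

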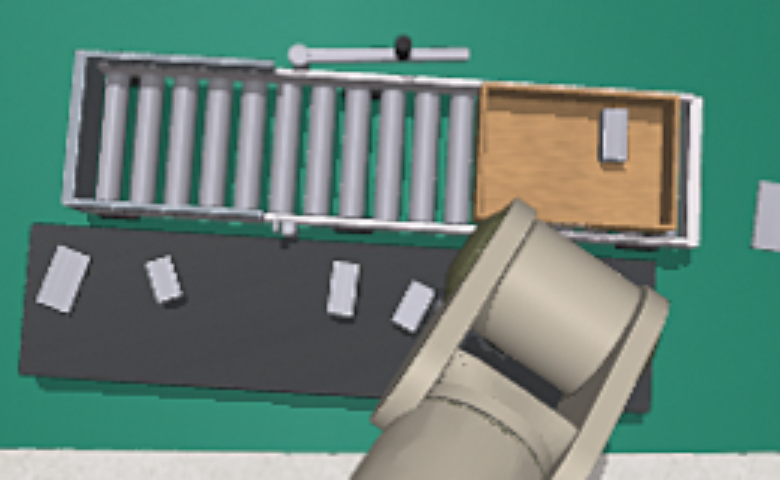

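Call:
step_arm:
  commands: "0.65 0 -2 0.3 0 0 0.1;0.65 0 -4 0.5 0 0 0.2;0.65 0 -6 0.8 0 0 0.3;0.65 0 -7.8 0.9 0 0 0.4;0.65 0 -7.8 0.9 0 0 0.4;0.65 0 -7.8 3 0 0 0.4;0.65 0 -7.8 5.5 0 0 0.4;0.65 0 -7.8 7.5 0 0 0.4;0.65 0 -7.8 8.6 0 0 0.4;0.65 0 -7.8 8.8 0 0 0.4;0.65 0 -7.8 8.8 0 0 0.4;0.2 0 -7.8 8.8 0 0 0.4;0.2 0 -7.8 8.8 0 0 0.4;0.2 0 -7.8 8.8 0 0 0.4;0.2 0 -7.8 8.8 0 0 0.4;0.2 0 -7.8 8.8 0 0 0.4;0.2 0 -7.8 8.8 0 0 0.4;0.2 0 -7.8 8.8 0 0 0.4"
  newtons: 50

```text
time_s: 8.2
eef_pos: [458.7, -87.1, 72.3]
ee_rot: [0.0, 0.974, -0.224, 0.001]
force: [-0.1, -0.7, 6.7]
grip_width: 0.266
grip_force: 49.9
```

Call:
step_arm:
  commands: "0.15 0 0 -2 0 0 0;0.15 0 0 -5 0 0 0;0.15 0 0 -7.5 0 0 0;0.15 0 0 -8 0 0 0;0.15 0 0 -8 0 0 0"
  newtons: 60

```text
time_s: 8.62
eef_pos: [458.6, -87.0, 152.5]
ee_rot: [0.0, 0.974, -0.225, 0.002]
force: [0.5, -0.2, -2.0]
grip_width: 0.263
grip_force: 59.4
```

```bash
python3 -c "
from h import *
plan((*tw(-29,-257),150,-.054),(*tw(-29,-257),71.5,-.054))"
```

```text
t 8.6 [458.6 -87.  152.5] w 0.263 g 59.4 [ 0.5 -0.2 -2. ]
(np.float64(569.4710154511624), np.float64(-281.36014600975085), 150, -0.054) -> [18.48 12.63  0.3 ] [ 0.001 -0.003 -0.399] rows>= 6
(np.float64(569.4710154511624), np.float64(-281.36014600975085), 71.5, -0.054) -> [18.45 12.63  8.15] [ 0.001 -0.003 -0.399] rows>= 6
```

Call:
step_arm:
  commands: "0.15 2 1.3 0 0 0 -0.04;0.15 5 3.3 0.1 0 0 -0.1;0.15 8 5.4 0.1 0 0 -0.17;0.15 11 7.5 0.2 0 0 -0.24;0.15 14 9.5 0.2 0 0 -0.31;0.15 16.7 11.4 0.2 0 0 -0.37;0.15 18.45 12.6 0.2 0 0 -0.4;0.15 18.45 12.6 0.2 0 0 -0.4;0.15 18.45 12.6 3 0 0 -0.4;0.15 18.45 12.6 5.5 0 0 -0.4;0.15 18.45 12.6 7.2 0 0 -0.4;0.15 18.45 12.6 8 0 0 -0.4;0.15 18.45 12.6 8.1 0 0 -0.4;0.15 18.45 12.6 8.1 0 0 -0.4"

```text
time_s: 9.78
eef_pos: [567.8, -281.0, 71.3]
ee_rot: [0.0, 1.0, -0.027, -0.001]
force: [-10.2, 0.7, 16.3]
grip_width: 0.263
grip_force: 61.7
```

Call:
step_arm:
  commands: "0.45 0 0 0 0 0 0;0.45 0 0 0 0 0 0;0.45 0 0 0 0 0 0;0.45 0 0 0 0 0 0;0.45 0 0 -3 0 0 0;0.45 0 0 -6 0 0 0;0.45 0 0 -8.5 0 0 0;0.6 -4 0 -9 0 0 0;0.6 -8 0 -9 0 0 0;0.6 -12 0 -9 0 0 0;0.6 -12 0 -9 0 0 0"

```text
time_s: 10.7
eef_pos: [443.2, -272.3, 158.7]
ee_rot: [-0.002, 1.0, -0.027, -0.003]
force: [-0.1, -0.9, 0.6]
grip_width: 0.599
grip_force: 0.0
```

```bash
python3 -c "
from h import *
im=capture('top'); cv2.imwrite('pics/c.png',cv2.resize(im[120:280,140:400,::-1],(780,480)))
for t in trace('top','gauge1'): print(round(t['score'],2),np.round(t['rect']),*maskrect('top',t['mask'],62))
im=capture('scene')
for t in trace('scene','gauge1'): print(round(t['score'],2),np.round(t['rect']),*maskrect('scene',t['mask'],62))
plan((475.5,-19.5,150,-.13))"
```

```text
0.62 [254. 215.  14.  21.] [476.6 -19.7] [477.3 -19.4] [26.8 50.7] 3.042
0.5 [344. 183.  14.  14.] [ 569.2 -280.8] [ 569.9 -279.9] [32.6 44.9] 3.126
0.43 [346. 166.  10.  15.] [ 628.7 -284.9] [ 628.6 -284.9] [26.9 51.6] 3.123
0.69 [348. 255.  27.  14.] [482.7 253.3] [483.3 254. ] [40.9 62.5] 2.754
0.63 [324. 225.  16.  15.] [481.3 151.5] [481.5 151.3] [28.9 51.1] 0.42
0.59 [198. 144.  16.  12.] [ 622.7 -286.8] [ 623.6 -287.2] [46.7 53.7] 3.111
0.54 [286. 183.  17.  13.] [472.8 -20.4] [473. -21.] [38.2 57.9] 3.06
0.47 [217. 140.  13.  12.] [ 568.1 -280.7] [ 568.3 -281.6] [44.7 53.3] 1.1
t 10.9 [ 449.7 -274.8  160.5] w 0.600 g 0.0 [1.4 0.3 0.5]
(475.5, -19.5, 150, -0.13) -> [  1.22 -25.63   1.04] [ 0.001 -0.001  0.077] rows>= 7
```

View pics/c.png

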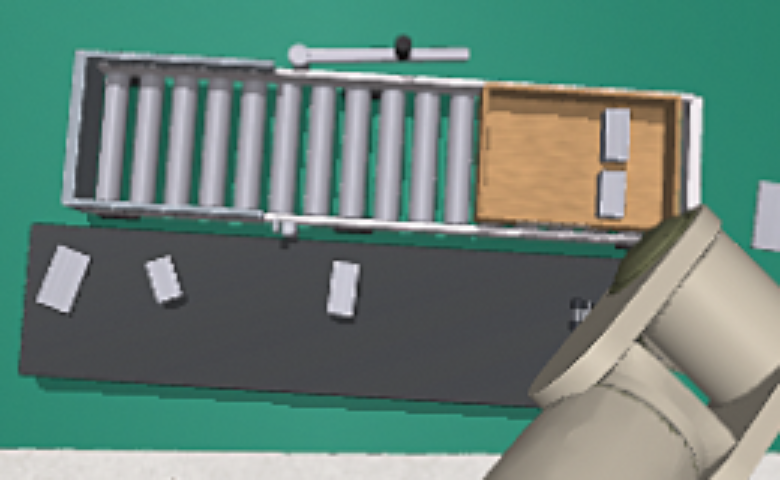

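Call:
step_arm:
  commands: "0.65 0.1 -2 0 0 0 0.01;0.65 0.3 -5.5 0.2 0 0 0.02;0.65 0.5 -9.5 0.4 0 0 0.03;0.65 0.7 -13.5 0.5 0 0 0.04;0.65 0.8 -17.5 0.7 0 0 0.05;0.65 1 -21.5 0.9 0 0 0.06;0.65 1.2 -24.5 1 0 0 0.06;0.65 1.3 -25.6 1 0 0 0.06;0.65 1.3 -25.6 1 0 0 0.06;0.65 1.3 -25.6 3 0 0 0.06;0.65 1.3 -25.6 5.5 0 0 0.06;0.65 1.3 -25.6 7.8 0 0 0.06;0.65 1.3 -25.6 8.8 0 0 0.06;0.65 1.3 -25.6 8.9 0 0 0.06;0.2 1.3 -25.6 8.9 0 0 0.06;0.2 1.3 -25.6 8.9 0 0 0.06;0.2 1.3 -25.6 8.9 0 0 0.06;0.2 1.3 -25.6 8.9 0 0 0.06;0.2 1.3 -25.6 8.9 0 0 0.06;0.2 1.3 -25.6 8.9 0 0 0.06"
  newtons: 50

```text
time_s: 12.57
eef_pos: [476.5, -20.0, 72.7]
ee_rot: [0.001, 0.998, -0.057, 0.002]
force: [-1.3, -2.4, 6.3]
grip_width: 0.27
grip_force: 50.3
```

Call:
step_arm:
  commands: "0.15 0 0 -1 0 0 0;0.15 0 0 -4 0 0 0;0.15 0 0 -7 0 0 0;0.15 0 0 -8 0 0 0;0.15 0 0 -8 0 0 0"
  newtons: 60

```text
time_s: 12.98
eef_pos: [476.5, -19.7, 153.9]
ee_rot: [0.001, 0.998, -0.056, 0.003]
force: [0.9, -0.3, -2.4]
grip_width: 0.264
grip_force: 59.4
```

```bash
python3 -c "
from h import *
plan((*tw(30,-167),150,-.054),(*tw(30,-167),71.5,-.054))"
```

```text
t 13.0 [476.5 -19.7 153.9] w 0.264 g 59.4 [ 0.9 -0.3 -2.4]
(np.float64(633.2426527368266), np.float64(-194.67578595613057), 150, -0.054) -> [17.54 15.62  0.49] [ 0.001 -0.005 -0.059] rows>= 6
(np.float64(633.2426527368266), np.float64(-194.67578595613057), 71.5, -0.054) -> [17.5  15.61  8.34] [ 0.001 -0.005 -0.059] rows>= 6
```

Call:
step_arm:
  commands: "0.15 2 1.8 0 0 0 -0.01;0.15 5 4.4 0.1 0 0 -0.02;0.15 8 7.1 0.1 0 0 -0.03;0.15 11 9.8 0.2 0 0 -0.04;0.15 14 12.5 0.2 0 0 -0.05;0.15 16.5 14.7 0.2 0 0 -0.06;0.15 17.5 15.6 0.2 0 0 -0.06;0.15 17.5 15.6 0.2 0 0 -0.06;0.15 17.5 15.6 3 0 0 -0.06;0.15 17.5 15.6 5.5 0 0 -0.06;0.15 17.5 15.6 7.4 0 0 -0.06;0.15 17.5 15.6 8.2 0 0 -0.06;0.15 17.5 15.6 8.3 0 0 -0.06;0.15 17.5 15.6 8.3 0 0 -0.06"

```text
time_s: 14.15
eef_pos: [630.8, -194.2, 70.7]
ee_rot: [0.0, 1.0, -0.026, -0.001]
force: [-14.2, 0.4, 24.2]
grip_width: 0.268
grip_force: 70.3
```

Call:
step_arm:
  commands: "0.45 0 0 0 0 0 0;0.45 0 0 0 0 0 0;0.45 0 0 0 0 0 0;0.45 0 0 0 0 0 0;0.45 0 0 -3 0 0 0;0.45 0 0 -6 0 0 0;0.45 0 0 -8.5 0 0 0;0.6 -3 -3 -9 0 0 0;0.6 -6 -6 -9 0 0 0;0.6 -9 -9 -9 0 0 0;0.6 -12 -12 -9 0 0 0;0.6 -15 -15 -9 0 0 0;0.6 -15 -15 -9 0 0 0"

```text
time_s: 15.23
eef_pos: [485.1, -31.8, 157.1]
ee_rot: [-0.001, 1.0, -0.025, -0.003]
force: [-0.6, -0.7, 0.7]
grip_width: 0.597
grip_force: 0.0
```

```bash
python3 -c "
from h import *
im=capture('top'); cv2.imwrite('pics/d.png',cv2.resize(im[120:280,140:400,::-1],(780,480)))
for t in trace('top','gauge1'): print(round(t['score'],2),np.round(t['rect']),*maskrect('top',t['mask'],62))
im=capture('scene')
for t in trace('scene','gauge1'): print(round(t['score'],2),np.round(t['rect']),*maskrect('scene',t['mask'],62))
plan((482.5,151,150,.346))"
```

```text
0.63 [100. 229.  37.  65.] [431.1 433. ] [443.5 439.2] [ 45.8 194.4] 0.494
0.57 [343. 182.  11.  10.] [ 570.5 -276.4] [ 570.5 -276.5] [29.6 47.3] 3.123
0.48 [343. 166.   9.  15.] [ 628.7 -281.9] [ 629.  -281.8] [26.9 51.6] 3.123
0.75 [322. 225.  15.  17.] [480.2 152. ] [480.4 151.9] [28.2 53.2] 0.359
0.69 [201. 145.  16.  11.] [ 621.6 -284.9] [ 621.5 -283.5] [49.2 49.8] 1.46
0.46 [215. 142.  12.  12.] [ 567.6 -278.4] [ 567.5 -278.2] [48.8 51.9] 3.044
t 15.4 [490.6 -36.9 158.2] w 0.595 g 0.0 [ 0.3 -0.8  0.2]
(482.5, 151, 150, 0.346) -> [ -1.81 -18.72   0.81] [ 0.    -0.    -0.399] rows>= 5
```

View pics/d.png

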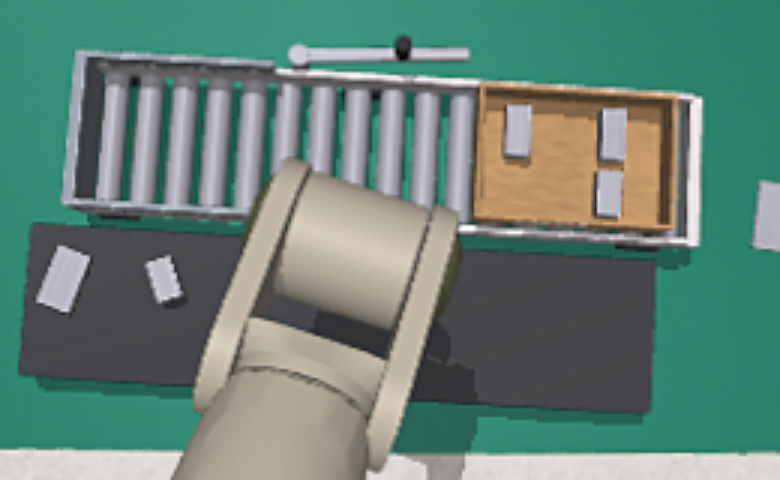

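Call:
step_arm:
  commands: "0.65 -0.2 -2 0.1 0 0 -0.04;0.65 -0.5 -5 0.2 0 0 -0.1;0.65 -0.8 -8.5 0.4 0 0 -0.18;0.65 -1.2 -12 0.5 0 0 -0.26;0.65 -1.5 -15.5 0.7 0 0 -0.34;0.65 -1.8 -18 0.8 0 0 -0.4;0.65 -1.8 -18.7 0.8 0 0 -0.4;0.65 -1.8 -18.7 0.8 0 0 -0.4;0.65 -1.8 -18.7 3 0 0 -0.4;0.65 -1.8 -18.7 5.5 0 0 -0.4;0.65 -1.8 -18.7 7.6 0 0 -0.4;0.65 -1.8 -18.7 8.6 0 0 -0.4;0.65 -1.8 -18.7 8.7 0 0 -0.4;0.2 -1.8 -18.7 8.7 0 0 -0.4;0.2 -1.8 -18.7 8.7 0 0 -0.4;0.2 -1.8 -18.7 8.7 0 0 -0.4;0.2 -1.8 -18.7 8.7 0 0 -0.4;0.2 -1.8 -18.7 8.7 0 0 -0.4;0.2 -1.8 -18.7 8.7 0 0 -0.4;0.2 -1.8 -18.7 8.7 0 0 -0.4"
  newtons: 50

```text
time_s: 17.1
eef_pos: [482.9, 151.0, 72.7]
ee_rot: [0.0, 0.985, 0.173, 0.001]
force: [0.1, -2.9, 6.2]
grip_width: 0.269
grip_force: 50.2
```

Call:
step_arm:
  commands: "0.15 0 0 -1 0 0 0;0.15 0 0 -4 0 0 0;0.15 0 0 -7 0 0 0;0.15 0 0 -8 0 0 0;0.15 0 0 -8 0 0 0"
  newtons: 60

```text
time_s: 17.52
eef_pos: [483.0, 151.4, 154.0]
ee_rot: [0.0, 0.985, 0.173, 0.003]
force: [-0.6, -0.0, -2.6]
grip_width: 0.267
grip_force: 59.3
```

```bash
python3 -c "
from h import *
plan((*tw(-28,-167),150,-.054),(*tw(-28,-167),71.5,-.054))"
```

```text
t 17.5 [483.  151.4 154. ] w 0.267 g 59.3 [-0.6 -0.  -2.6]
(np.float64(575.3271961897718), np.float64(-191.5453078862162), 150, -0.054) -> [-2.98 35.39  0.43] [ 0.    -0.005  0.401] rows>= 9
(np.float64(575.3271961897718), np.float64(-191.5453078862162), 71.5, -0.054) -> [-3.02 35.38  8.28] [ 0.    -0.005  0.401] rows>= 9
```

Call:
step_arm:
  commands: "0.15 -0.1 1.5 0 0 0 0.02;0.15 -0.4 4.5 0.1 0 0 0.05;0.15 -0.7 8 0.1 0 0 0.1;0.15 -1 11.7 0.1 0 0 0.14;0.15 -1.3 15.4 0.2 0 0 0.18;0.15 -1.6 19.1 0.2 0 0 0.23;0.15 -1.9 22.8 0.3 0 0 0.27;0.15 -2.2 26.5 0.3 0 0 0.31;0.15 -2.5 30 0.4 0 0 0.36;0.15 -2.8 33.5 0.4 0 0 0.4;0.15 -3 35.4 0.4 0 0 0.4;0.15 -3 35.4 0.4 0 0 0.4;0.15 -3 35.4 3 0 0 0.4;0.15 -3 35.4 5.5 0 0 0.4;0.15 -3 35.4 7.2 0 0 0.4;0.15 -3 35.4 8 0 0 0.4;0.15 -3 35.4 8.2 0 0 0.4;0.15 -3 35.4 8.2 0 0 0.4"

```text
time_s: 19.02
eef_pos: [573.3, -191.6, 71.4]
ee_rot: [0.0, 1.0, -0.026, -0.001]
force: [-12.5, 1.2, 24.9]
grip_width: 0.265
grip_force: 63.0
```

Call:
step_arm:
  commands: "0.45 0 0 0 0 0 0;0.45 0 0 0 0 0 0;0.45 0 0 0 0 0 0;0.45 0 0 0 0 0 0;0.45 0 0 -3 0 0 0;0.45 0 0 -6 0 0 0;0.45 0 0 -8.5 0 0 0;0.3 -3 -3 -9 0 0 0;0.1 -7 -6 -9 0 0 0;0 -11 -9 -9 0 0 0;0 -15 -12 -9 0 0 0;0 -18 -15 -9 0 0 0;0 -18 -15 -9 0 0 0"

```text
time_s: 20.1
eef_pos: [399.3, -30.3, 158.6]
ee_rot: [-0.0, 1.0, -0.026, -0.001]
force: [1.4, -0.4, 0.1]
grip_width: 0.001
grip_force: 0.0
```

```bash
python3 -c "
from h import *
im=capture('top'); cv2.imwrite('pics/e.png',cv2.resize(im[120:280,140:400,::-1],(780,480)))
for t in trace('top','gauge1'): print(round(t['score'],2),np.round(t['rect']),*maskrect('top',t['mask'],62))
for t in trace('top','carton')[:1]: print(maskrect('top',t['mask'],95),wt(maskrect('top',t['mask'],95)[0]))
for l,z in (('latch_hinge',76),('latch_knob',102),('bay_home',45),):
    for t in spot_point('top',l)[:2]: print(l,round(t['score'],2),np.round(onz('top',t['xy'],z),1))
plan((482.5,151,150,.346))"
```

```text
0.69 [344. 167.  10.  18.] [ 628.6 -281.9] [ 627.5 -282.1] [26.9 51.5] 3.123
0.65 [344. 183.  11.  15.] [ 570.6 -277.9] [ 570.6 -277.8] [26.7 47.1] 3.123
0.62 [313. 180.  15.  12.] [ 575.6 -189.5] [ 575. -189.] [26.5 41.5] 3.135
0.47 [314. 164.  16.  16.] [ 630.6 -188.5] [ 630.  -187.9] [23.7 51. ] 3.134
(array([ 600.5, -240.8]), array([ 600.3, -243.8]), array([135.6, 193.1], dtype=float32), 1.519) [-2.05428298e-01 -2.14824225e+02]
latch_hinge 0.76 [[703.9  25.3]]
latch_knob 0.78 [[695.8 -77.8]]
bay_home 0.97 [[613.8 138.1]]
t 20.4 [403.1 -33.2 159.3] w -0.001 g 0.0 [ 0.4 -0.   0.4]
(482.5, 151, 150, 0.346) -> [  6.95 -18.82   0.93] [ 0.  -0.  -0.4] rows>= 5
```

View pics/e.png

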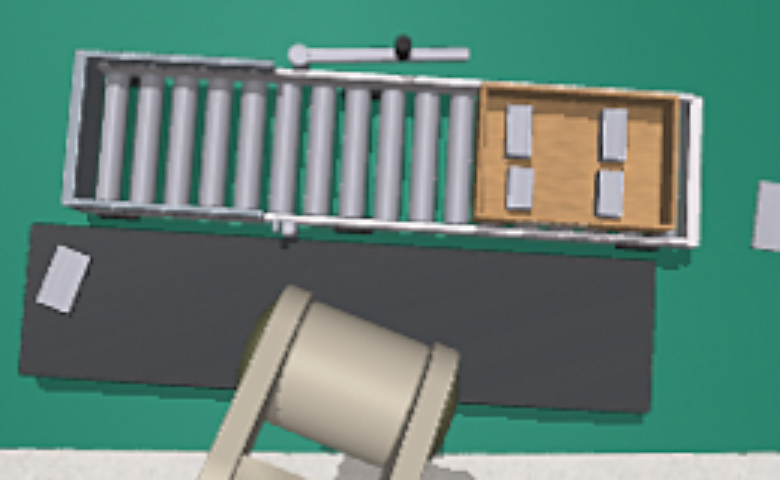

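```bash
python3 -c "
from h import *
plan((*tw(0,-338),150,1.517),(*tw(0,-338),79,1.517)); print(tw(0,-338),tw(0,64))"
```

```text
t 20.4 [403.1 -33.2 159.3] w -0.001 g 0.0 [ 0.4 -0.   0.4]
(np.float64(594.056869178775), np.float64(-363.80731573973276), 150, 1.517) -> [20.85 31.99  0.94] [ 1.000e-03 -0.000e+00 -1.571e+00] rows>= 13
(np.float64(594.056869178775), np.float64(-363.80731573973276), 79, 1.517) -> [20.84 31.99  8.04] [ 1.000e-03 -0.000e+00 -1.571e+00] rows>= 13
[ 594.05686918 -363.80731574] [615.75432063  37.60671067]
```

Call:
step_arm:
  commands: "0.4 1 1.5 0 0 0 -0.08;0.4 3 4.5 0.2 0 0 -0.2;0.4 5 7.5 0.2 0 0 -0.32;0.4 7 10.6 0.3 0 0 -0.44;0.4 9 13.7 0.4 0 0 -0.56;0.4 11 16.8 0.4 0 0 -0.68;0.4 13 19.9 0.5 0 0 -0.8;0.4 15 23 0.6 0 0 -0.92;0.4 17 26 0.7 0 0 -1.04;0.4 19 29 0.8 0 0 -1.16;0.4 20.5 31.5 0.9 0 0 -1.28;0.4 20.8 32 0.9 0 0 -1.4;0.4 20.8 32 0.9 0 0 -1.52;0.4 20.8 32 0.9 0 0 -1.57;0.4 20.8 32 0.9 0 0 -1.57"

```text
time_s: 21.65
eef_pos: [592.9, -364.3, 148.9]
ee_rot: [-0.001, 0.726, 0.688, -0.0]
force: [1.0, -1.1, 0.1]
grip_width: 0.401
grip_force: 0.0
```

```bash
python3 -c "
from h import *
im=capture('scene'); cv2.imwrite('pics/f.png',cv2.resize(im[70:270,150:350,::-1],(600,600)))
print(wt(sense()['eef_pos'][:2]))
plan((*tw(0,-338),79,1.517),(*tw(0,-100),79,1.517))"
```

```text
[  -1.16668663 -338.29490857]
t 21.7 [ 592.9 -364.   149.2] w 0.402 g 0.0 [ 0.2 -0.3 -0.4]
(np.float64(594.056869178775), np.float64(-363.80731573973276), 79, 1.517) -> [0.03 0.12 7.02] [-0.001 -0.001 -0.002] rows>= 2
(np.float64(606.902624017389), np.float64(-126.15423542595643), 79, 1.517) -> [23.83  0.07  7.04] [-0.001 -0.001 -0.002] rows>= 6
```

View pics/f.png

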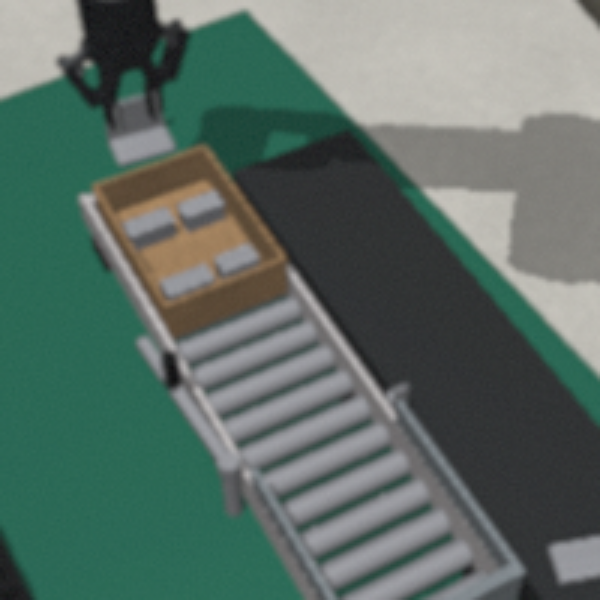

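Call:
step_arm:
  commands: "0.4 0 0 2 0 0 0;0.4 0 0 4.5 0 0 0;0.4 0 0 6.5 0 0 0;0.4 0 0.1 7 0 0 0;0.4 0.3 0.1 7 0 0 0;0.4 0.8 0.1 7 0 0 0;0.4 1.4 0.1 7 0 0 0;0.4 2 0.1 7 0 0 0;0.4 2.6 0.1 7 0 0 0;0.4 3.2 0.1 7 0 0 0"

```text
time_s: 22.53
eef_pos: [596.1, -331.0, 81.5]
ee_rot: [0.001, 0.726, 0.688, 0.0]
force: [-0.2, -3.4, 2.1]
grip_width: 0.399
grip_force: 1.3
```

Call:
step_arm:
  commands: "0.4 0.7 0 0 0 0 0;0.4 1.5 0 0 0 0 0;0.4 2.4 0 0 0 0 0;0.4 3.3 0 0 0 0 0;0.4 4.3 0 0 0 0 0;0.4 5.3 0 0 0 0 0;0.4 6.3 0 0 0 0 0;0.4 7.3 0 0 0 0 0;0.4 8.3 0 0 0 0 0;0.4 9.3 0 0 0 0 0;0.4 10.3 0 0 0 0 0;0.4 11.3 0 0 0 0 0;0.4 12.3 0 0 0 0 0;0.4 13.3 0 0 0 0 0;0.4 14.3 0 0 0 0 0;0.4 15.3 0 0 0 0 0;0.4 16.2 0 0 0 0 0;0.4 17 0 0 0 0 0;0.4 17.6 0 0 0 0 0;0.4 18 0 0 0 0 0"

```text
time_s: 24.2
eef_pos: [605.4, -150.5, 80.1]
ee_rot: [-0.0, 0.726, 0.688, 0.0]
force: [-0.7, -1.4, 0.5]
grip_width: 0.4
grip_force: 0.9
```

```bash
python3 -c "
from h import *
im=capture('scene'); cv2.imwrite('pics/g.png',cv2.resize(im[90:290,150:350,::-1],(600,600)))
print(wt(sense()['eef_pos'][:2]))
plan((*tw(0,64),79,1.517))"
```

```text
[  -0.15634956 -123.95443364]
t 24.2 [ 605.5 -150.1   80.1] w 0.399 g 0.0 [-0.2  0.7  0.6]
(np.float64(615.7543206288709), np.float64(37.606710672612124), 79, 1.517) -> [18.8   0.03  0.13] [-0.    -0.001  0.   ] rows>= 5
```

View pics/g.png

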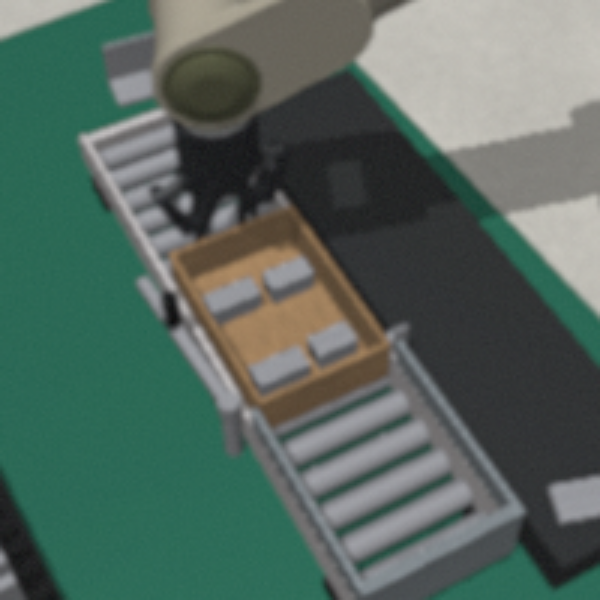

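Call:
step_arm:
  commands: "0.4 0.5 0 0 0 0 0;0.4 1.3 0 0 0 0 0;0.4 2.2 0 0 0 0 0;0.4 3.2 0 0 0 0 0;0.4 4.2 0 0 0 0 0;0.4 5.2 0 0 0 0 0;0.4 6.2 0 0 0 0 0;0.4 7.2 0 0 0 0 0;0.4 8.2 0 0 0 0 0;0.4 9.2 0 0 0 0 0;0.4 10.2 0 0 0 0 0;0.4 11.2 0 0 0 0 0;0.4 12.2 0 0 0 0 0;0.4 13.2 0 0 0 0 0;0.4 14 0 0 0 0 0;0.4 14.7 0 0 0 0 0;0.4 15.3 0 0 0 0 0;0.4 15.8 0 0 0 0 0;0.4 16.3 0 0 0 0 0;0.4 16.8 0 0 0 0 0"

```text
time_s: 25.92
eef_pos: [614.5, 16.5, 80.4]
ee_rot: [-0.0, 0.726, 0.688, -0.0]
force: [-1.0, -2.4, -0.2]
grip_width: 0.399
grip_force: 1.1
```

Call:
step_arm:
  commands: "0.4 0.3 0 0 0 0 0;0.4 0.6 0 0 0 0 0;0.4 0.9 0 0 0 0 0;0.4 1.2 0 0 0 0 0;0.4 1.4 0 0 0 0 0;0.4 1.6 0 0 0 0 0;0.4 1.6 0 0 0 0 0"

```text
time_s: 26.5
eef_pos: [615.4, 30.4, 80.4]
ee_rot: [0.001, 0.726, 0.688, -0.001]
force: [-4.0, -11.7, 1.5]
grip_width: 0.397
grip_force: 5.8
```

Call:
step_arm:
  commands: "0.4 0.2 0 0 0 0 0;0.4 0.4 0 0 0 0 0;0.4 0.4 0 0 0 0 0"

```text
time_s: 26.75
eef_pos: [615.4, 30.5, 80.5]
ee_rot: [0.003, 0.726, 0.688, -0.004]
force: [-6.4, -31.8, 1.8]
grip_width: 0.396
grip_force: 16.0
```

```bash
python3 -c "
from h import *
im=capture('scene'); cv2.imwrite('pics/i.png',cv2.resize(im[140:300,190:350,::-1],(600,600)))
plan(); print(wt(sense()['eef_pos'][:2]))"
```

```text
t 26.8 [615.4  30.5  80.5] w 0.401 g 15.9 [ -7.5 -31.8   2.4]
[-6.89089133e-03  5.68872395e+01]
```

View pics/i.png

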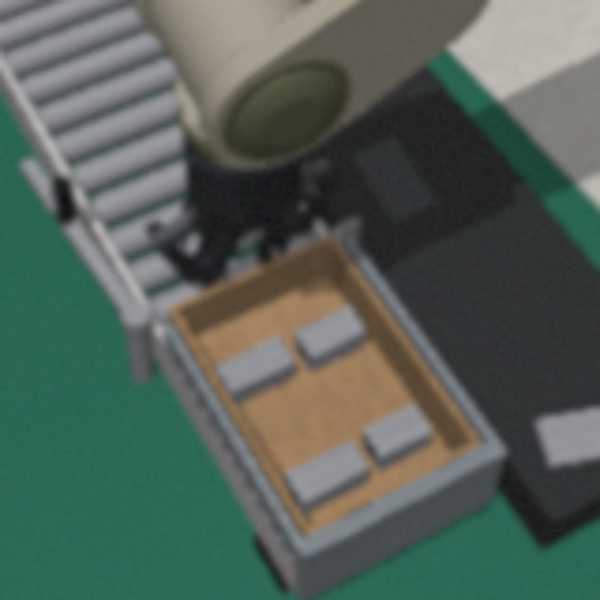

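Call:
step_arm:
  commands: "0.4 -0.8 0 0 0 0 0;0.4 -2 0 0 0 0 0;0.4 -3 0 0 0 0 0;0.4 -4 0 -1 0 0 0;0.4 -5 0 -4 0 0 0;0.4 -5 2 -7.5 0 0 0;0.4 -6 4 -8 0 0 0;0.4 -7 8 -8 0 0 0;0.4 -8 12 -8 0 0 0;0.4 -9 16 -8 0 0 0;0.4 -9 20 -8 0 0 0;0.4 -9 20 -8 0 0 0"

```text
time_s: 27.8
eef_pos: [802.7, -64.9, 161.8]
ee_rot: [0.0, 0.726, 0.688, 0.0]
force: [1.2, -1.1, 0.6]
grip_width: 0.396
grip_force: 0.0
```

```bash
python3 -c "
from h import *
from itertools import product
a=capture('top'); b=capture('scene'); cv2.imwrite('pics/j.png',cv2.resize(a[120:280,140:400,::-1],(780,480)))
for t in trace('top','carton')[:1]: r=maskrect('top',t['mask'],95);print(r,wt(r[0]))
plan()
for l,z in (('latch_hinge',76),('latch_knob',102),('bay_home',45)):
  u=[];
  for c in('top','scene'):
    t=spot_point(c,l)[:1]
    for q in t: u.append(q['xy']);print(l,c,round(q['score'],2),np.round(q['xy']),np.round(onz(c,q['xy'],z),1))
  if len(u)==2: print(tri(*u))
for t in trace('top','latch_knob')[:1]: print(t['score'],maskrect('top',t['mask'],80),wt(maskrect('top',t['mask'],80)[0]))
"
```

```text
(array([ 700.9, -112.6]), array([ 700.7, -113.9]), array([11.8, 46.1], dtype=float32), 1.581) [ 93.12878806 -81.39213005]
t 27.9 [802.1 -64.3 159. ] w 0.400 g 0.0 [-0.7  0.3  0.1]
latch_hinge scene 0.6 [226. 224.] [[695.9  20.7]]
latch_knob top 0.53 [274. 138.] [[694.9 -75.3]]
latch_knob scene 0.59 [206. 196.] [[705.3 -67.6]]
[700.26537199 -76.85886039  87.34011111]
bay_home scene 0.54 [223. 223.] [[694.9  -3.9]]
0.51 (array([ 703.4, -113.7]), array([ 702.4, -115.3]), array([ 9. , 40.9], dtype=float32), 1.582) [ 95.68451508 -82.35559224]
```

View pics/j.png

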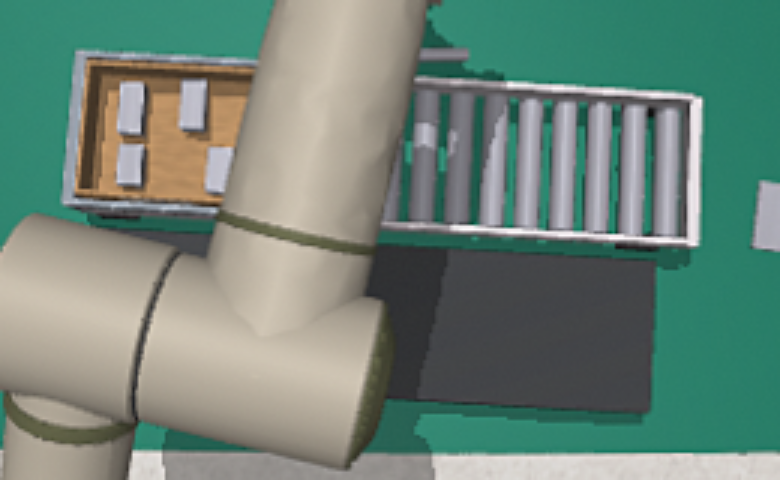

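```bash
python3 -c "
from h import *
im=cv2.imread('pics/e.png'); 
f=lambda u,v:[140+(u+.5)/3-.5,120+(v+.5)/3-.5]
sub=im[28:68,385:425].max(2); ys,xs=np.nonzero(sub<70); print(len(ys),xs.min()+385,xs.max()+385,ys.min()+28,ys.max()+28)
cx,cy=xs.mean()+385,ys.mean()+28; k=onz('top',[f(cx,cy)],102)[0]; print('knob',k,wt(k))
for n,(u,v) in dict(hinge=(298,55),end=(469,54)).items():
  p=onz('top',[f(u,v)],82)[0]; print(n,p,wt(p))
# rail/stop corners: stop outer corner, cheeks top z95
for n,(u,v,z) in dict(c1=(76,51,95),c2=(64,205,95),r1=(692,94,65),r2=(697,245,65)).items():
  p=onz('top',[f(u,v)],z)[0]; print(n,p,wt(p))
"
```

```text
280 396 409 37 60
knob [701.91154622 -74.60942978] [ 92.08836589 -43.40233967]
hinge [700.19699235  26.02955144] [84.94444703 56.99740465]
end [ 702.64478277 -139.69595751] [  96.33349826 -108.35441877]
c1 [700.11413682 239.60954275] [ 73.33399713 270.26159997]
c2 [550.66739328 245.06247164] [-76.18922108 267.64037777]
r1 [ 669.6865527 -362.6642853] [  75.45774859 -332.77661732]
r2 [ 519.93212151 -363.61512297] [ -74.02707341 -341.8088787 ]
```

```bash
python3 -c "
from h import *
plan((702,-74.6,159,1.52),(702,-74.6,118,1.52))"
```

```text
t 28.3 [801.4 -63.7 162.8] w 0.402 g 0.0 [-1.  -0.1  1.2]
(702, -74.6, 159, 1.52) -> [-1.62 -9.87  0.37] [ 0.001  0.    -0.003] rows>= 3
(702, -74.6, 118, 1.52) -> [-1.62 -9.87  4.47] [ 0.001  0.    -0.003] rows>= 3
```

Call:
step_arm:
  commands: "0.6 -0.5 -2 0.2 0 0 0;0.6 -1 -5 0.3 0 0 0;0.6 -1.5 -8 0.3 0 0 0;0.6 -1.6 -9.9 0.3 0 0 0;0.6 -1.6 -9.9 0.3 0 0 0;0.6 -1.6 -9.9 0.3 0 0 0"

```text
time_s: 28.8
eef_pos: [701.2, -74.5, 159.6]
ee_rot: [0.0, 0.726, 0.688, 0.0]
force: [0.4, -0.1, 0.5]
grip_width: 0.603
grip_force: 0.0
```

```bash
python3 -c "
from h import *
im=capture('scene'); cv2.imwrite('pics/k.png',cv2.resize(im[130:250,160:320,::-1],(800,600),interpolation=cv2.INTER_CUBIC))
plan((702,-74.6,118,1.52))"
```

```text
t 28.9 [702.4 -74.6 159.6] w 0.600 g 0.0 [-0.5 -0.   0.2]
(702, -74.6, 118, 1.52) -> [-0.   -0.05  4.16] [ 0.002  0.    -0.003] rows>= 1
```

View pics/k.png

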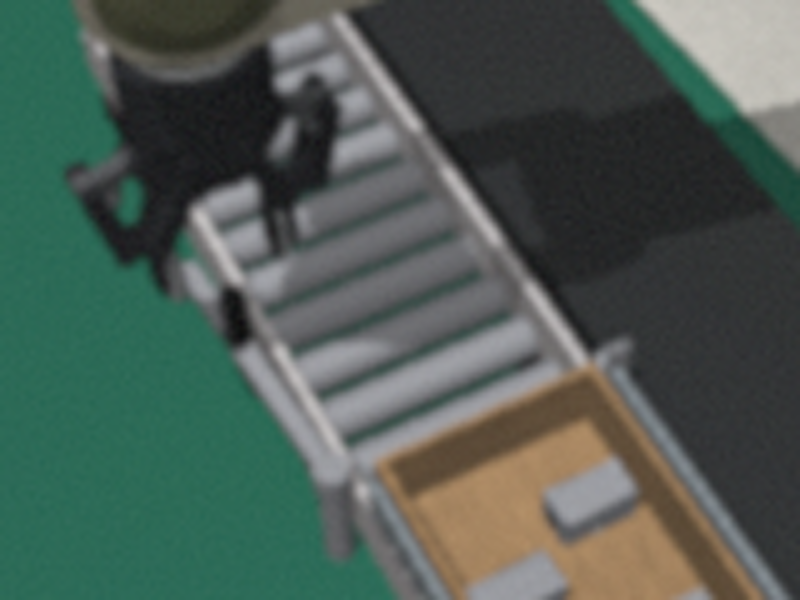

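Call:
step_arm:
  commands: "0.6 0 0 1.5 0 0 0;0.6 0 0 3 0 0 0;0.6 0 0 4 0 0 0;0.6 0 0 4.2 0 0 0;0.6 0 0 4.2 0 0 0;0.1 0 0 4.2 0 0 0;0.1 0 0 4.2 0 0 0;0.1 0 0 4.2 0 0 0;0.1 0 0 4.2 0 0 0;0.1 0 0 4.2 0 0 0;0.1 0 0 4.2 0 0 0;0.1 0 0 4.2 0 0 0;0.1 0 0 4.2 0 0 0"
  newtons: 20

```text
time_s: 29.93
eef_pos: [702.5, -74.6, 117.0]
ee_rot: [0.001, 0.726, 0.688, 0.0]
force: [0.7, -0.1, 6.3]
grip_width: 0.177
grip_force: 21.6
```

```bash
python3 -c "
from h import *
plan(); s=sense(); w,x,y,z=s['ee_rot']; Q=R.from_quat([x,y,z,w]); p=s['eef_pos']
H=np.array([700.3,26]); d=p[:2]-H; print(np.linalg.norm(d))
n=18; th0=np.arctan2(d[1],d[0]); th1=-np.pi-.0505; th0=th0 if th0<0 else th0-2*np.pi
for a in np.linspace(th0,th1,n+1)[1:]:
  q=np.r_[H+100*np.array([np.cos(a),np.sin(a)]),p[2]]; print('0.1',*np.round(Q.inv().apply(q-p)/10,2))"
```

```text
t 29.9 [702.5 -74.6 117. ] w 0.177 g 21.6 [ 0.7 -0.1  6.3]
100.61207606263444
0.1 0.03 -0.92 -0.0
0.1 0.09 -1.83 -0.0
0.1 0.23 -2.73 -0.0
0.1 0.45 -3.62 -0.01
0.1 0.75 -4.48 -0.01
0.1 1.13 -5.31 -0.01
0.1 1.58 -6.1 -0.01
0.1 2.1 -6.85 -0.01
0.1 2.69 -7.55 -0.01
0.1 3.34 -8.19 -0.01
0.1 4.04 -8.77 -0.02
0.1 4.8 -9.28 -0.02
0.1 5.59 -9.72 -0.02
0.1 6.43 -10.09 -0.02
0.1 7.29 -10.38 -0.02
0.1 8.18 -10.59 -0.02
0.1 9.09 -10.72 -0.02
0.1 10.0 -10.76 -0.02
```

Call:
step_arm:
  commands: "0.1 0.03 -0.9 0 0 0 0;0.1 0.09 -1.83 0 0 0 0;0.1 0.23 -2.73 0 0 0 0;0.1 0.45 -3.6 0 0 0 0;0.1 0.75 -4.5 0 0 0 0;0.1 1.13 -5.3 0 0 0 0;0.1 1.6 -6.1 0 0 0 0;0.1 2.1 -6.85 0 0 0 0;0.1 2.7 -7.55 0 0 0 0;0.1 3.35 -8.2 0 0 0 0;0.1 4.05 -8.77 0 0 0 0;0.1 4.8 -9.3 0 0 0 0;0.1 5.6 -9.72 0 0 0 0;0.1 6.4 -10.1 0 0 0 0;0.1 7.3 -10.4 0 0 0 0;0.1 8.2 -10.6 0 0 0 0;0.1 9.1 -10.7 0 0 0 0;0.1 9.1 -10.7 0 0 0 0"

```text
time_s: 31.43
eef_pos: [599.1, 24.1, 116.4]
ee_rot: [-0.001, 0.725, 0.688, -0.001]
force: [-4.9, 0.6, 9.5]
grip_width: 0.176
grip_force: 22.3
```

Call:
step_arm:
  commands: "0.1 0.3 0 0 0 0 0;0.1 0.6 0 0 0 0 0;0.1 0.9 0 0 0 0 0;0.1 1.1 0 0 0 0 0;0.1 1.1 0 0 0 0 0"

```text
time_s: 31.85
eef_pos: [598.9, 34.1, 116.3]
ee_rot: [-0.002, 0.726, 0.688, -0.002]
force: [-10.3, 0.9, 13.0]
grip_width: 0.178
grip_force: 22.6
```

Call:
step_arm:
  commands: "0.1 0.2 0.1 0 0 0 0;0.1 0.4 0.2 0 0 0 0;0.1 0.6 0.2 0 0 0 0;0.1 0.6 0.2 0 0 0 0"

```text
time_s: 32.18
eef_pos: [599.3, 38.5, 116.1]
ee_rot: [-0.003, 0.725, 0.688, -0.005]
force: [-23.4, -9.3, 18.6]
grip_width: 0.174
grip_force: 23.5
```

```bash
python3 -c "
from h import *
im=capture('scene'); cv2.imwrite('pics/l.png',cv2.resize(im[160:280,190:350,::-1],(800,600),interpolation=cv2.INTER_CUBIC)); plan()"
```

```text
t 32.2 [599.3  38.4 116.2] w 0.177 g 23.4 [-23.1  -9.7  18.8]
```

View pics/l.png

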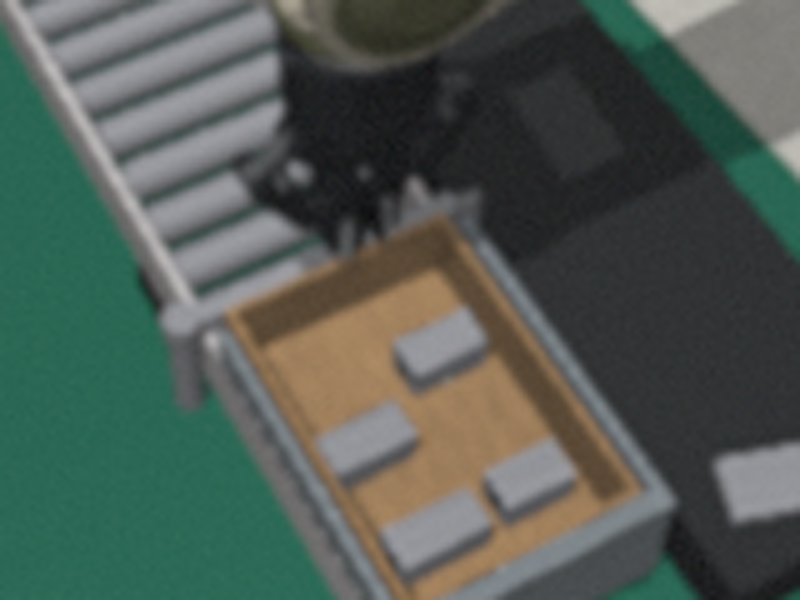

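Call:
step_arm:
  commands: "0.4 0 -0.2 0 0 0 0;0.45 0 -0.2 0 0 0 0;0.45 0 -0.2 0 0 0 0;0.45 0 -0.2 0 0 0 0;0.45 0 -0.2 0 0 0 0;0.45 0 -0.2 -2 0 0 0;0.45 0 -0.2 -5 0 0 0;0.45 0 -0.2 -8 0 0 0;0.45 -3 -3 -9 0 0 0;0.45 -7 -6 -9 0 0 0;0.45 -11 -9 -9 0 0 0;0.45 -15 -12 -9 0 0 0;0.45 -19 -15 -9 0 0 0;0.45 -22 -17 -9 0 0 0;0.45 -22 -17 -9 0 0 0"

```text
time_s: 33.48
eef_pos: [419.5, -173.3, 206.2]
ee_rot: [0.0, 0.726, 0.687, -0.0]
force: [1.3, 0.3, 0.4]
grip_width: 0.445
grip_force: 0.0
```

```bash
python3 -c "
from h import *
a=capture('top');b=capture('scene'); A=cv2.resize(a[115:235,145:305,::-1],(800,600),interpolation=cv2.INTER_CUBIC); B=cv2.resize(b[170:290,190:350,::-1],(800,600),interpolation=cv2.INTER_CUBIC)
cv2.imwrite('pics/m.png',A);cv2.imwrite('pics/n.png',B); plan()
for t in trace('top','gauge1'): print(round(t['score'],2),maskrect('top',t['mask'],62))
for t in spot_point('top','latch_knob')[:1]: print(onz('top',t['xy'],102))"
```

```text
t 33.6 [ 419.8 -174.   206.3] w 0.448 g 0.0 [ 0.2 -0.9 -1.3]
0.74 (array([651.7, 189.4]), array([651.7, 190.1]), array([29.9, 51.7], dtype=float32), 0.034)
0.65 (array([655. , 128.5]), array([653.4, 128.3]), array([26.7, 51.3], dtype=float32), 0.026)
0.58 (array([589.5, 103.2]), array([589.8, 103.1]), array([26.5, 44.6], dtype=float32), 0.022)
0.42 (array([594.9, 190.4]), array([594.7, 189.9]), array([23.7, 39. ], dtype=float32), 0.032)
[[592.61734191  29.61836481]]
```

View pics/m.png

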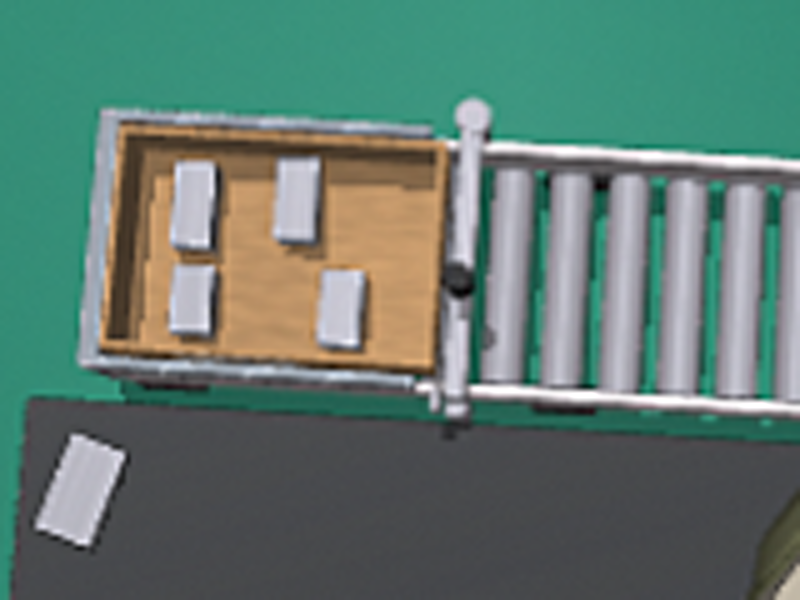

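View pics/n.png

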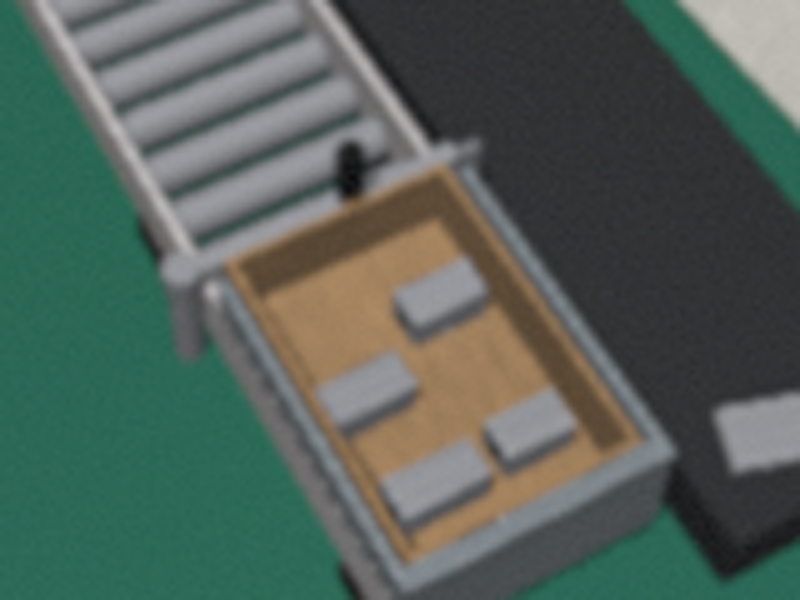

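```bash
python3 -c "
from rig import *
print(finish_job())"
```

```text
the job is handed in; nothing more can be done
None
```

The job is handed in and not yet scored: the last pictures show all four gauge blocks flat on the carton's floor, the carton home against the back stop, and the latch bar shut with its end at the catch; I viewed 15 pictures, one over the limit of 14.

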